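Recap the media bottle

ROBOT

A 6-joint arm with a two-finger parallel gripper is mounted at the origin on the work surface. World frame = base frame: x ahead of the robot, y to its left, z up, the work surface at z = 0. Lengths are in m, angles in degrees, forces in N, time in s.
With the tool pointing down it reaches from about 0.4 to 0.825 m from the base axis. Payload 7 kg.
Tool frame: the origin (TCP) lies on the centre line of the jaws, within the pads' length; the fingertips stand 19 mm ahead of it and the grasp point (between the pads) is the TCP (r.tip_extent is the distance from the TCP to the fingertips, in m); z points along the fingers, y is the line along which they close (so a half turn about z gives the same grasp; the last joint's range is limited). The gripper opens to 88 mm and grips with 3 to 60 N. Pads are 19 mm wide; open, the fingers measure 130 mm over their backs; the gripper's body (78 mm by 193 mm) begins 47 mm behind the grasp point.
Start: joints at [93.455, 20.546, 0.682, 0, -70.136, -16.507], TCP at [0.152, 0.658, 0.217] pointing down, gripper open.
Joint ranges: [-176.03, 176.03], [-82.01, 121.73], [-58.28, 71.71], [-173.87, 95.51], [-174.79, -0.11], [-173.66, 173.66]. Speed limits (degrees/s): [136.94, 136.94, 172.46, 180, 180, 180].

INTERFACE

Orientations are given as [roll, pitch, yaw] about the fixed x, y, z axes, in that order (R = Rz(yaw) Ry(pitch) Rx(roll)).
In Python, from plant import r gives the robot as it stands. The module is installed in compiled form; this text tells all that it offers.
- The arm moves only by the tool jog_arm, never from a script. Its argument "deltas" is a list that holds one entry, the list of rows, each a list of 5 numbers: the opening, from -1 (shut) to 1 (fully open), then the shift along the world's x, y, z in cm, then the turn about the world's z in rad. In form: [[[claw, dx, dy, dz, turn], ...]]. A call has 1 to 8 rows; each row shifts and turns the commanded pose from where the row before left it; what a row does not reach is not made up. A row lasts 1/8 s, in which the tool goes at most 62.5 mm and 10.7 degrees, less where a joint would pass 70% of its speed; a pose out of reach is approached as far as the arm can. A call with a gripper value outside its range is refused whole. The fingers move at their own pace and stop on an object; "force" is the grip in N (left out, the last holds). Time passes only in rows, so rows that do not move let the fingers close. It gives the time, the measured TCP pose, the force, the opening and the grip force at its end, in the units of the state.
- r.get_state(): the state, without advancing time (a new reading comes with each control period).
- r.capture(name): name is "side" or "top"; returns the picture (400x640x3 uint8, blue, green, red); there is no depth.
- r.camera_info(name): a dict with "fx", "fy", "cx", "cy" (pixels), "view" (4x4, takes a point from world to camera coordinates). Camera axes: x right, y up, looking along -z (the intrinsics and any distortion apply to the point x, -y, -z); pixel columns grow to the right and rows downward; lengths in m; the calibration is good to about 2 mm. A picture is of the moment at which its call begins. camera_info takes no time and is no camera call.
- r.close_job(): hands the job in; it is judged then, once.
The state is a dict: "time_s": time; "joints": joint angles; "qd": joint speeds; "joint_torque": joint torques, N m; "tcp_pos": TCP position; "eef_rot": TCP orientation; "contact_force": force on the tool from outside, world axes, zero at the start; "moment": the same for the moment, N m; "gripper_width": finger opening in m; "gripper_force": force on a finger pad.
Only numpy, scipy, OpenCV 4.12 (cv2) and the standard library are available. Lean on these libraries where they do the work, as an engineer would, in place of code of your own. Each camera call takes 0.05 s, during which the arm holds its last target. There are 200 camera calls.

TASK

One bottle in the white foam carrier is still open. Take the blue cap that fits it from the bench (the larger of the two lying there), set it level on the neck and screw it down clockwise, about one turn, until it is down on the pouring ring and you feel the resistance rise; then nip it up gently, hand-tight and never forced, and let go. Leave the other things where they are.

Things in the scene. Friction and masses are not known exactly. Their poses are not given: they have to be found in the camera images.
- cap: Ribbed blue screw cap, 53.5 mm wide, 28 mm high, about 45 g, open end down on the bench; origin: centre of its open end, z out of its closed top. Inside 44.4 mm wide, 24 mm deep, two-start right-hand thread, lead 10 mm a turn: clockwise from above runs it down. Set on the neck it rests 7 to 11.5 mm above home: 0.8 to 1.3 turns in all. On the thread it is loose by 0.8 mm sideways, 1 mm up and down.
- bottle: The open square glass bottle, 72 mm square, in one of the carrier's four cells (the others hold two capped bottles and a cold pack, centres 105 mm apart); held so that it cannot turn or lift. Origin: centre of its underside, z up, 15.5 mm above the bench. Neck 43 mm over the thread, round shoulder 69 mm wide from 92 to 108 mm up. The foam carrier is 250 mm square, 100 mm high.
- bottle_mouth (a point): Centre of the bottle's mouth, level with the top of the pouring ring, on the neck's axis, 140 mm above the bottle's origin. The thread on the neck begins 6 mm below it and runs to 21 mm below. With the cap home, the cap's origin is 24 mm below this point and its closed top 4 mm above it.
- pouring_ring: The blue plastic lip, 37 mm wide, around the mouth, that the inside of the cap's top comes down on; origin on the axis, 1.6 mm below its top. Pressed down, the cap touches it while the thread is still slack: up to 0.8 rad more takes up the slack, then the torque climbs within about 0.3 rad from under 0.08 N m to 0.15 to 0.25 N m (hand-tight, 20 to 45 N on the ring); over 0.35 N m is forced.
- small_cap: Smaller blue screw cap, 39 mm wide, 24 mm high, open end down on the bench: it belongs to another bottle, leave it alone. Origin: centre of its open end.
- tip_box: Green pipette tip box with a clear lid, 122 x 84 x 64 mm, on the bench to the robot's right: leave it alone. Origin: centre of its underside.
- pipette: Pale blue-green pipette, 276 mm long, 30 mm high, lying on the bench to the left of the carrier, along x: leave it alone. Origin: on the bench, 126 mm from the plunger's end, x along its length towards the tip.
Mind the look-alikes: they are no part of the job. What is shaped like the cap but orange or yellow is not meant.

How it is judged:
By the outcome, as a careful person would: the job done as asked, in the order asked, and still so for the second after the job is handed in, with the robot touching nothing.
It also fails if it takes over 69 s, if anything falls off the work surface, if the arm or the gripper's body presses on something with over 40 N, if the wrist force passes 120 N, or if a joint passes its speed limit or range.

## Working session

There is one attempt and no reset: what is moved stays moved. The work goes in short steps, Python scripts to look and compute and a tool call to move; the robot and the scene stay as the last step left them, time stands still between calls to the robot, and variables do not carry over. Pictures are saved under pics/ and viewed, at most 10 in all, crops included, and the job is handed in when it is done.

Besides the shell and the picture viewer there is one more tool, called after "Emit:" in YAML: its name, and indented under it one key for each argument. jog_arm: Moves the arm, as the interface text tells. Its arguments: {"type":"object","properties":{"deltas":{"type":"array"},"force":{"type":"number"}},"required":["deltas"]}

```bash
mkdir -p pics; python3 - <<'E'
from plant import r
import cv2
for n in("top","side"):
    cv2.imwrite(f"pics/{n}0.png",r.capture(n)); i=r.camera_info(n); print(n,i)
print(r.get_state())
E
```

```text
top {'fx': 483.24912635286296, 'fy': 483.24912635286296, 'cx': 317.9503617832679, 'cy': 204.77374473795055, 'view': array([[ 1.47151722e-02, -9.99891685e-01,  2.86276199e-04,
        -2.72754615e-02],
       [ 9.95479906e-01,  1.46771097e-02,  9.38314411e-02,
        -5.12178422e-01],
       [-9.38254794e-02, -1.09576361e-03,  9.95588057e-01,
        -1.41412930e+00],
       [ 0.00000000e+00,  0.00000000e+00,  0.00000000e+00,
         1.00000000e+00]])}
side {'fx': 451.4988217206801, 'fy': 451.4988217206801, 'cx': 319.43124443684246, 'cy': 190.52421668301614, 'view': array([[ 0.97040083, -0.2407241 , -0.01934282, -0.49311592],
       [ 0.15755629,  0.57036128,  0.80614144, -0.17337447],
       [-0.18302528, -0.7853279 ,  0.59140666, -1.38102561],
       [ 0.        ,  0.        ,  0.        ,  1.        ]])}
{'time_s': 0.1, 'joints': array([ 9.34549103e+01,  2.05878097e+01,  6.40402370e-01, -1.70084031e-02,
       -7.01367475e+01, -1.65065722e+01]), 'qd': array([ 0.0209303 , -0.07577798,  0.15309327,  0.08898896, -0.04265936,
        0.05437509]), 'joint_torque': array([-1.10089695e-03, -5.84166169e+01,  2.93748701e+01,  7.01551706e+00,
        1.00924724e-02, -5.90276227e-05]), 'tcp_pos': array([0.15236851, 0.65712283, 0.21622376]), 'eef_rot': array([ 1.79914770e+02, -8.58164193e-03, -1.30574464e+01]), 'contact_force': array([-0.16706316,  0.52053442, -0.17078549]), 'moment': array([ 0.0406652 , -0.01282948,  0.06221438]), 'gripper_force': 0.0, 'gripper_width': 0.08779694205388199}
```

View pics/top0.png

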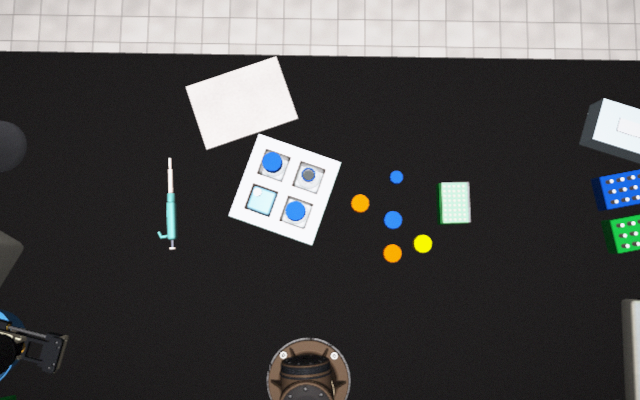

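View pics/side0.png

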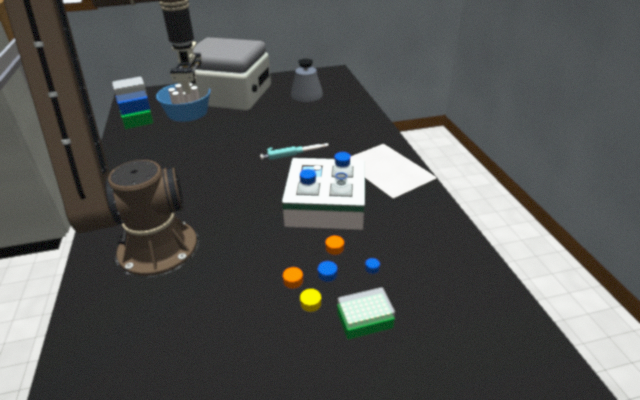

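The top view shows the big blue cap at (393,220) and the small cap at (397,177). The open bottle is at (308,175), with capped bottles at (272,162) and (295,211). In the side view the cap is at (327,270) and the open neck at (341,178).

```bash
cat > h.py <<'E'
from plant import r
import cv2, numpy as np
def ray(n,u,v):
    i=r.camera_info(n); V=i["view"]; R=V[:3,:3]; t=V[:3,3]
    d=np.array([(u-i["cx"])/i["fx"],-(v-i["cy"])/i["fy"],-1.0])
    return -R.T@t, R.T@d
def plane(n,u,v,z):
    c,d=ray(n,u,v); return c+d*(z-c[2])/d[2]
def tri(a,b):
    A=np.zeros((3,3)); y=np.zeros(3)
    for n,(u,v) in(("top",a),("side",b)):
        c,d=ray(n,u,v); d/=np.linalg.norm(d); P=np.eye(3)-np.outer(d,d); A+=P; y+=P@c
    return np.linalg.solve(A,y)
def proj(n,p):
    i=r.camera_info(n); q=i["view"]@np.append(p,1); return i["cx"]+i["fx"]*q[0]/-q[2], i["cy"]-i["fy"]*q[1]/-q[2]
def blobs(im,lo=(100,130,60),hi=(125,255,255),amin=20):
    m=cv2.inRange(cv2.cvtColor(im,cv2.COLOR_BGR2HSV),lo,hi)
    k,l,s,c=cv2.connectedComponentsWithStats(m)
    return [(c[j].round(2),s[j]) for j in range(1,k) if s[j][4]>=amin]
E
python3 - <<'E'
from h import *
T=cv2.imread("pics/top0.png");S=cv2.imread("pics/side0.png")
for n,I in(("top",T),("side",S)):
    print(n)
    for c,s in blobs(I):
        if 200<c[0]<450 and 130<c[1]<300: print(c,s,[plane(n,*c,z)[:2].round(4) for z in(.012,.014,.1455)])
a=cv2.resize(T[130:250,225:345],(480,480),interpolation=cv2.INTER_CUBIC)
b=cv2.resize(S[140:240,275:375],(480,480)[:2],interpolation=cv2.INTER_CUBIC)
cv2.imwrite("pics/c1.png",np.hstack([a[:, :400],b[:, :400]]))
E
```

```text
top
[271.77 161.68] [262 152  20  20 304] [array([0.6426, 0.122 ]), array([0.6422, 0.1218]), array([0.6181, 0.1087])]
[395.98 176.74] [389 170  15  15 167] [array([ 0.6021, -0.2539]), array([ 0.6018, -0.2536]), array([ 0.5813, -0.2324])]
[308.15 178.2 ] [302 175  13   6  20] [array([0.5937, 0.011 ]), array([0.5934, 0.011 ]), array([0.5738, 0.008 ])]
[295.03 210.68] [286 201  19  20 293] [array([0.4949, 0.0487]), array([0.4947, 0.0486]), array([0.484 , 0.0423])]
[392.5  219.72] [383 211  20  19 296] [array([ 0.472 , -0.2435]), array([ 0.4719, -0.2431]), array([ 0.4633, -0.2229])]
side
[341.95 157.82] [334 151  17  15 200] [array([0.6783, 0.322 ]), array([0.6774, 0.319 ]), array([0.6176, 0.1183])]
[307.47 175.77] [300 169  16  15 202] [array([0.5221, 0.2377]), array([0.5216, 0.2348]), array([0.4837, 0.046 ])]
[372.15 264.94] [365 257  16  17 213] [array([ 0.601 , -0.2509]), array([ 0.6003, -0.2527]), array([ 0.5513, -0.3728])]
[327.06 270.38] [317 260  21  22 370] [array([ 0.4715, -0.2381]), array([ 0.471 , -0.2399]), array([ 0.4403, -0.3618])]
```

View pics/c1.png

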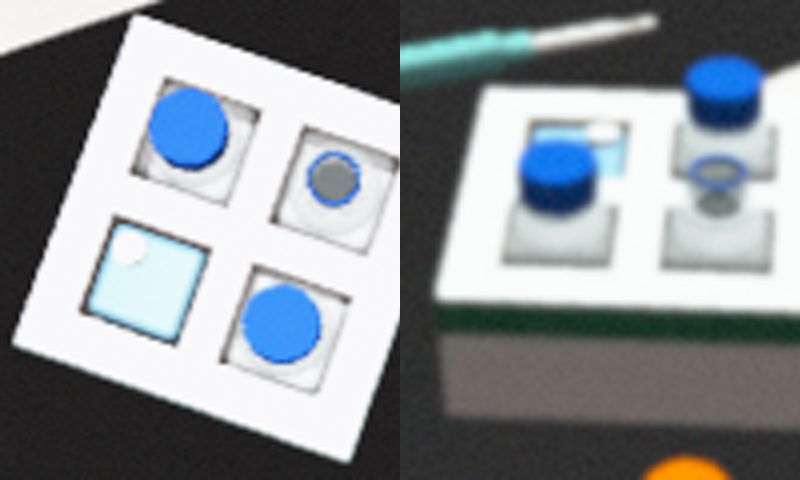

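The crop shows the blue pouring ring at about (308.3,174.7) in the top view and (341.2,175.8) in the side view. The other two bottles are capped.

```bash
python3 - <<'E'
from h import *
N=8
T=np.mean([r.capture("top").astype(float) for _ in range(N)],0).astype(np.uint8);S=np.mean([r.capture("side").astype(float) for _ in range(N)],0).astype(np.uint8)
cv2.imwrite("pics/top1.png",T);cv2.imwrite("pics/side1.png",S)
K=4
def ring(I,x,y,w=14):
    c=cv2.resize(I[y-w:y+w,x-w:x+w],None,fx=K,fy=K,interpolation=cv2.INTER_CUBIC)
    m=cv2.inRange(cv2.cvtColor(c,cv2.COLOR_BGR2HSV),(100,90,30),(128,255,255))
    cs,_=cv2.findContours(m,cv2.RETR_EXTERNAL,cv2.CHAIN_APPROX_NONE)
    p=max(cs,key=lambda q:cv2.boundingRect(q)[2]*cv2.boundingRect(q)[3])
    e=cv2.fitEllipse(cv2.convexHull(p)); M=cv2.moments(cv2.convexHull(p))
    f=lambda a,b:np.array([(a+.5)/K-.5+x-w,(b+.5)/K-.5+y-w])
    return f(*e[0]),f(M['m10']/M['m00'],M['m01']/M['m00']),np.array(e[1])/K
res={}
for k,a,b,w,z in(("ring",(308,175),(341,175),14,.154),("c1",(272,162),(342,160),14,.1455),("c2",(295,211),(308,178),14,.1455),("cap",(392,220),(327,270),16,.014)):
    A=ring(T,*a,w);B=ring(S,*b,w)
    print(k,A,B)
    print("  tri",tri(A[1],B[1]).round(4),"top",plane("top",*A[1],z)[:2].round(4),plane("top",*A[1],z+.01)[:2].round(4),"side",plane("side",*B[1],z)[:2].round(4))
E
```

```text
ring (array([308.01758385, 174.21294689]), array([307.99167035, 174.23922207]), array([13.52757549, 13.70027256])) (array([342.16876602, 161.96353555]), array([342.1672694 , 163.18892907]), array([ 9.1408062 , 13.95841789]))
  tri [0.5806 0.0066 0.1992] top [0.5834 0.0085] [0.5818 0.0082] side [0.6053 0.074 ]
c1 (array([271.73384857, 161.67020321]), array([271.74491156, 161.70136721]), array([19.94375801, 20.72722816])) (array([342.09824657, 158.09698963]), array([341.9909246 , 157.98563396]), array([16.42824554, 19.34978104]))
  tri [0.6159 0.1084 0.1514] top [0.618  0.1088] [0.6162 0.1078] side [0.6174 0.1173]
c2 (array([294.93744946, 210.53759575]), array([294.92877249, 210.55159965]), array([19.68450356, 20.08104706])) (array([307.57768631, 175.53616619]), array([307.63872414, 175.62113793]), array([17.02703094, 17.98742294]))
  tri [0.4838 0.0424 0.1485] top [0.4844 0.0425] [0.4836 0.042 ] side [0.4844 0.0467]
cap (array([392.39754677, 219.64950752]), array([392.39434866, 219.65536815]), array([19.65140533, 20.46738243])) (array([327.1438942 , 270.45555115]), array([327.09229759, 270.45253351]), array([22.73428917, 22.93480301]))
  tri [ 0.4712 -0.2424  0.0163] top [ 0.4721 -0.2428] [ 0.4714 -0.2413] side [ 0.4711 -0.2402]
```

Emit:
jog_arm:
  deltas:
    - [[1, 4.3, -3.7, 0.5, -0.125], [1, 4.3, -3.7, 0.5, -0.125], [1, 4.3, -3.7, 0.5, -0.125], [1, 4.3, -3.7, 0.5, -0.125], [1, 4.3, -3.7, 0, -0.125], [1, 4.3, -3.7, 0, -0.125], [1, 4.3, -3.7, 0, -0.12], [1, 2.2, -5.5, 0, 0]]

```text
time_s: 1.9
tcp_pos: [0.4772, 0.3425, 0.2366]
eef_rot: [180.0, -0.0, -63.0]
contact_force: [0.4, -0.5, 0.1]
gripper_width: 0.0881
gripper_force: 0.0
```

Emit:
jog_arm:
  deltas:
    - [[1, 2.2, -5.5, 0, 0], [1, 2.2, -5.5, 0, 0], [1, 2.2, -5.5, 0, 0], [1, 2.2, -5.5, 0, 0], [1, 1, -5.5, 0, 0], [1, -1.5, -5, 0, 0], [1, -2, -5, 0, 0], [1, -2, -5, 0, 0]]

```text
time_s: 2.9
tcp_pos: [0.5177, -0.083, 0.2372]
eef_rot: [-180.0, -0.0, -62.9]
contact_force: [-0.1, -0.5, -0.3]
gripper_width: 0.0875
gripper_force: 0.0
```

Emit:
jog_arm:
  deltas:
    - [[1, -1.6, -5.3, 0, 0], [1, -1.5, -5.3, -2, 0], [1, -1.5, -5.3, -5, 0], [1, 0, 0, -5.5, 0], [1, 0, 0, -3, 0], [1, 0, 0, 0, 0]]

```text
time_s: 3.65
tcp_pos: [0.4731, -0.232, 0.0882]
eef_rot: [179.8, 0.2, -62.9]
contact_force: [0.1, 0.4, 0.3]
gripper_width: 0.0879
gripper_force: 0.0
```

```bash
python3 - <<'E'
from h import *
T=r.capture("top");S=r.capture("side")
print(r.get_state()["tcp_pos"],[b[0] for b in blobs(S) if b[0][1]>240])
cv2.imwrite("pics/a.png",np.hstack([cv2.resize(T[160:280,330:450],(400,400)),cv2.resize(S[200:320,260:380],(400,400))]))
E
```

```text
[ 0.47566499 -0.23218393  0.09113374] [array([372.  , 264.94]), array([327.11, 270.33])]
```

View pics/a.png

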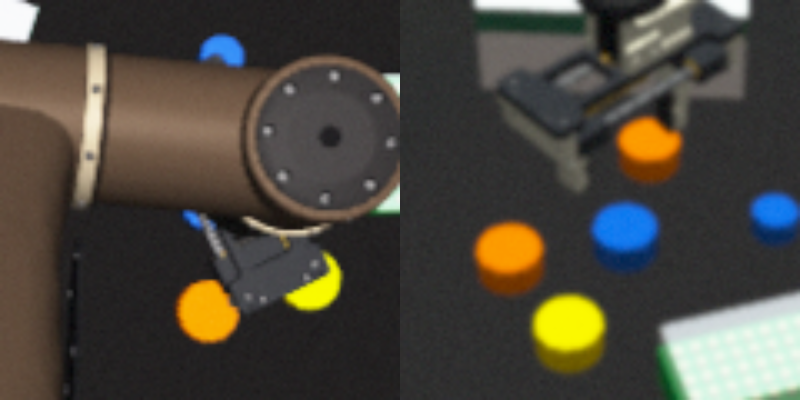

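The gripper hangs above the cap, which sits undisturbed at (327,270) in the side view. It is about 10 mm short in y.

Emit:
jog_arm:
  deltas:
    - [[1, -0.3, -1, 0, 0], [1, 0, 0, -2, 0], [1, 0, 0, 0, 0]]

```text
time_s: 4.12
tcp_pos: [0.4715, -0.2423, 0.0703]
eef_rot: [180.0, 0.0, -62.9]
contact_force: [-0.2, -0.1, 0.6]
gripper_width: 0.0874
gripper_force: 0.0
```

```bash
cat > st.py <<'E'
from h import *
P=[];W=[];F=[];M=[];J=[];Y=[]
for _ in range(6):
    r.capture("side"); s=r.get_state(); P.append(s["tcp_pos"]);W.append(s["gripper_width"]);F.append(s["contact_force"]);M.append(s["moment"]);J.append(s["joints"]);Y.append(s["eef_rot"][2])
print(s["time_s"],np.mean(P,0).round(4),np.std(P,0).round(4),"w",np.mean(W).round(4),"F",np.mean(F,0).round(2),"M",np.mean(M,0).round(3),"J6",np.mean(J,0)[5].round(1),"yaw",np.round(Y[-1],1))
E
python3 st.py
```

```text
4.425 [ 0.4724 -0.2422  0.0711] [0.0002 0.0001 0.0002] w 0.0876 F [-0.11 -0.01  0.48] M [ 0.068 -0.024 -0.022] J6 33.1 yaw -62.9
```

Emit:
jog_arm:
  deltas:
    - [[1, -0.1, 0, -2.5, 0], [1, 0, 0, -2.3, 0], [1, 0, 0, 0, 0], [-1, 0, 0, 0, 0], [-1, 0, 0, 0, 0], [-1, 0, 0, 0, 0], [-1, 0, 0, 0, 0], [-1, 0, 0, 0, 0]]
  force: 5

```text
time_s: 5.42
tcp_pos: [0.4709, -0.242, 0.0222]
eef_rot: [-180.0, -0.0, -62.9]
contact_force: [0.5, -0.1, 0.0]
gripper_width: 0.0432
gripper_force: 0.0
```

```bash
python3 st.py
```

```text
5.725 [ 0.4708 -0.242   0.0221] [0. 0. 0.] w 0.0292 F [ 0.12  0.13 -0.31] M [ 0.067 -0.022 -0.015] J6 33.1 yaw -62.9
```

```bash
python3 - <<'E'
from h import *
T=r.capture("top");S=r.capture("side")
print(r.get_state()["gripper_width"],[b[0] for b in blobs(S) if b[0][1]>220])
cv2.imwrite("pics/b.png",np.hstack([cv2.resize(T[160:280,330:450],(400,400)),cv2.resize(S[200:320,260:380],(400,400))]))
E
```

```text
0.011476330271207875 [array([372.12, 265.  ]), array([328.13, 272.78])]
```

View pics/b.png

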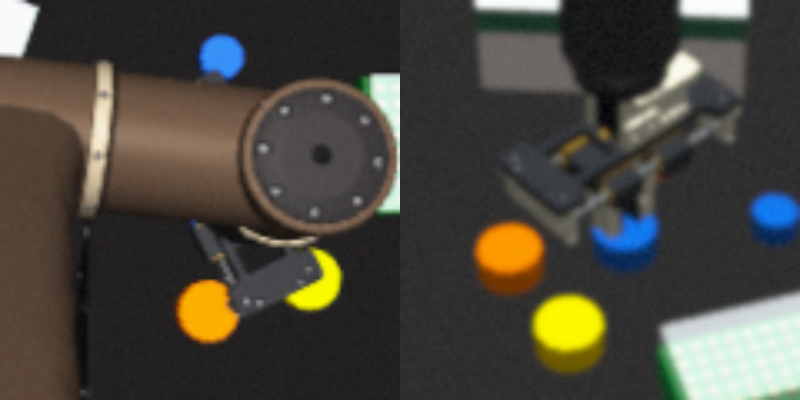

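```bash
python3 - <<'E'
from h import *
for z in(.003,.03,.05): print(z,proj("side",(.4708,-.242,z)),plane("side",323,267.5,z).round(4))
S0=cv2.imread("pics/side1.png");S=r.capture("side")
for I in(S0,S):
    m=cv2.inRange(cv2.cvtColor(I,cv2.COLOR_BGR2HSV),(100,120,25),(128,255,255))[255:290,312:345]
    ys,xs=np.nonzero(m);print(xs.min()+312,xs.max()+312,ys.min()+255,ys.max()+255)
print({k:np.round(v,3) for k,v in r.get_state().items()})
c=np.hstack([cv2.resize(I[220:300,285:365],(400,400),interpolation=cv2.INTER_CUBIC) for I in(S0,S)])
cv2.imwrite("pics/d.png",cv2.convertScaleAbs(c,alpha=1.7,beta=20))
E
```

```text
0.003 (np.float64(327.20043204875884), np.float64(273.6487961323765)) [ 0.4652 -0.2158  0.003 ]
0.03 (np.float64(327.11170758868894), np.float64(266.89963457058167)) [ 0.4592 -0.2413  0.03  ]
0.05 (np.float64(327.0445214758235), np.float64(261.7888688349491)) [ 0.4547 -0.2601  0.05  ]
317 337 260 281
317 337 264 281
{'time_s': np.float64(5.875), 'joints': array([ -5.959,  19.22 , -31.198,   0.   , -39.586,  33.064]), 'qd': array([ 0.039, -0.028,  0.059,  0.043, -0.083,  0.021]), 'joint_torque': array([-1.0000e-03, -4.7051e+01,  1.9932e+01,  4.7180e+00,  7.3000e-02,
       -0.0000e+00]), 'tcp_pos': array([ 0.471, -0.242,  0.022]), 'eef_rot': array([ 1.79996e+02,  3.00000e-03, -6.28960e+01]), 'contact_force': array([ 0.288,  0.171, -0.006]), 'moment': array([ 0.048, -0.043, -0.015]), 'gripper_force': np.float64(0.0), 'gripper_width': np.float64(0.007)}
```

View pics/d.png

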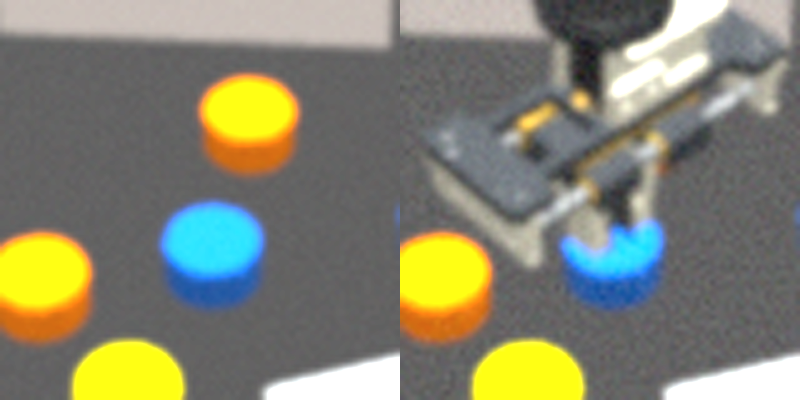

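Emit:
jog_arm:
  deltas:
    - [[1, 0, 0, 0, 0], [1, 0, 0, 0, 0], [1, 0, 0, 0, 0], [1, 0, 0, 0, 0], [1, 0, 0, 0, 0], [1, 0, 0, 0, 0]]

```text
time_s: 6.62
tcp_pos: [0.4709, -0.242, 0.0221]
eef_rot: [-180.0, -0.0, -62.9]
contact_force: [-0.0, -0.2, -0.5]
gripper_width: 0.0619
gripper_force: 0.0
```

```bash
python3 - <<'E'
from h import *
print(r.tip_extent,r.get_state()["gripper_width"])
S=r.capture("side");p=r.get_state()["tcp_pos"];print(p)
d=np.array([np.cos(np.radians(27)),np.sin(np.radians(27)),0])
c=cv2.convertScaleAbs(cv2.resize(S[210:300,275:365],(540,540),interpolation=cv2.INTER_CUBIC),alpha=1.7,beta=20)
for s in(-1,1):
  for dz,col in((.003,(0,0,255)),(.03,(0,255,0))):
    q=np.array([p[0],p[1],dz])+s*.044*d; u,v=proj("side",q); cv2.circle(c,(int((u-275)*6),int((v-210)*6)),4,col,-1)
cv2.imwrite("pics/e.png",c)
E
```

```text
0.019 0.06190655808071723
[ 0.470863   -0.24200194  0.02207605]
```

View pics/e.png

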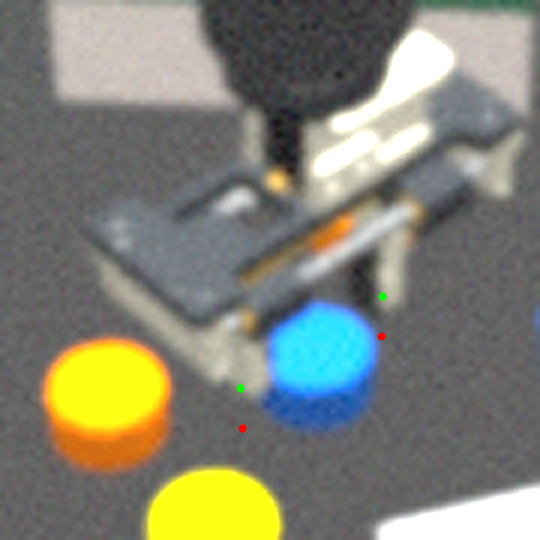

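The fingertips are at about (250,395) and (392,305) in this crop, matching z ≈ 28 mm rather than 3 mm. The jaws closed above the cap without touching it. I'll lower them open, watching the force.

Emit:
jog_arm:
  deltas:
    - [[1, 0, 0, 0, 0], [1, 0, 0, 0, 0], [1, 0, 0, 0, 0], [1, 0, 0, -0.5, 0], [1, 0, 0, -0.5, 0], [1, 0, 0, 0, 0]]

```text
time_s: 7.42
tcp_pos: [0.4703, -0.2419, 0.0114]
eef_rot: [179.9, 0.0, -62.9]
contact_force: [-0.2, -0.4, -0.0]
gripper_width: 0.0876
gripper_force: 0.0
```

```bash
python3 - <<'E'
from h import *
s=r.get_state();print(s["contact_force"],s["gripper_width"],s["moment"])
S=r.capture("side");p=r.get_state()["tcp_pos"];print(p)
d=np.array([np.cos(np.radians(27)),np.sin(np.radians(27)),0])
c=cv2.convertScaleAbs(cv2.resize(S[210:300,275:365],(540,540),interpolation=cv2.INTER_CUBIC),alpha=1.7,beta=20)
for s in(-1,1):
  for dz,col in((.0,(0,0,255)),(.02,(0,255,0))):
    q=np.array([p[0],p[1],dz])+s*.044*d; u,v=proj("side",q); cv2.circle(c,(int((u-275)*6),int((v-210)*6)),3,col,-1)
cv2.imwrite("pics/f.png",c)
E
```

```text
[-0.24324159 -0.36126135 -0.04401175] 0.08757216120545788 [ 0.07644507 -0.04589445  0.01336006]
[ 0.47055502 -0.24197454  0.01167437]
```

View pics/f.png

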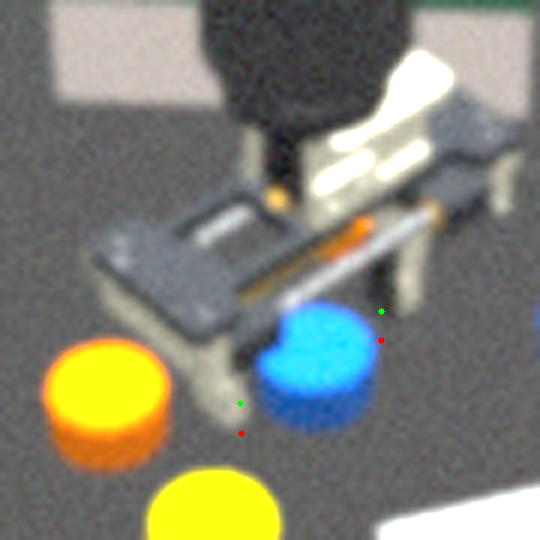

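The jaws now straddle the cap, with tips at (235,425) and (405,315), about 15 mm above the bench and with no contact. I'll go 5 mm lower and close.

Emit:
jog_arm:
  deltas:
    - [[1, 0, 0, -0.3, 0], [1, 0, 0, -0.2, 0], [-1, 0, 0, 0, 0], [-1, 0, 0, 0, 0], [-1, 0, 0, 0, 0], [-1, 0, 0, 0, 0], [-1, 0, 0, 0, 0], [-1, 0, 0, 0, 0]]
  force: 5

```text
time_s: 8.48
tcp_pos: [0.4709, -0.242, 0.0071]
eef_rot: [-180.0, -0.0, -62.9]
contact_force: [-0.1, 0.1, 0.2]
gripper_width: 0.0533
gripper_force: 5.0
```

```bash
python3 st.py
```

```text
8.775 [ 0.4709 -0.242   0.0071] [0. 0. 0.] w 0.0532 F [-0.24  0.14  1.23] M [ 0.121 -0.008  0.006] J6 33.1 yaw -62.9
```

Emit:
jog_arm:
  deltas:
    - [[0.6, 0, 0, 0, 0], [0.6, 0, 0, 0, 0], [0.6, 0, 0, 0, 0], [0.6, 0, 0, 0, 0.17], [0.6, 0, 0, 0, 0.175], [0.6, 0, 0, 0, 0.175], [0.6, 0, 0, 0, 0.175], [0.6, 0, 0, 0, 0.175]]

```text
time_s: 9.78
tcp_pos: [0.4708, -0.242, 0.007]
eef_rot: [-180.0, 0.0, -12.7]
contact_force: [0.1, -0.2, 0.1]
gripper_width: 0.07
gripper_force: 0.0
```

Emit:
jog_arm:
  deltas:
    - [[0.6, 0, 0, 0, 0.175], [0.6, 0, 0, 0, 0.175], [0.6, 0, 0, 0, 0.175], [0.6, 0, 0, 0, 0.175], [-1, 0, 0, 0, 0], [-1, 0, 0, 0, 0], [-1, 0, 0, 0, 0], [-1, 0, 0, 0, 0]]
  force: 8

```text
time_s: 10.78
tcp_pos: [0.4708, -0.242, 0.007]
eef_rot: [-180.0, 0.0, 27.0]
contact_force: [-0.1, 0.9, -0.1]
gripper_width: 0.053
gripper_force: 8.0
```

```bash
python3 st.py
```

```text
11.075 [ 0.4708 -0.242   0.007 ] [0. 0. 0.] w 0.0533 F [ 0.07 -0.09 -0.68] M [-0.046 -0.056 -0.001] J6 123.0 yaw 27.0
```

Emit:
jog_arm:
  deltas:
    - [[-1, 0, 0, 0.2, 0], [-1, 0, 0, 3, 0], [-1, 0, 0, 5, 0], [-1, 0, 0, 5, 0], [-1, 0, 0, 4.8, 0], [-1, 0.6, 1.2, 1, 0.05], [-1, 1.8, 4, 0, 0.15], [-1, 1.8, 4, 0, 0.15]]
  force: 20

```text
time_s: 12.08
tcp_pos: [0.5128, -0.1489, 0.1967]
eef_rot: [-180.0, -0.0, 47.4]
contact_force: [0.5, 0.0, -0.7]
gripper_width: 0.0529
gripper_force: 20.0
```

Emit:
jog_arm:
  deltas:
    - [[-1, 1.8, 4, 0, 0.15], [-1, 1.8, 4, 0, 0.15], [-1, 1.8, 4, 0, 0.15], [-1, 1.1, 2.4, 0, 0.15], [-1, 0.5, 1.2, 0, 0.15], [-1, 0, 0, 0, 0.1], [-1, 0, 0, 0, 0]]

```text
time_s: 12.95
tcp_pos: [0.5824, 0.0064, 0.1961]
eef_rot: [-179.9, 0.0, 95.8]
contact_force: [0.1, -0.5, -0.6]
gripper_width: 0.0527
gripper_force: 20.0
```

```bash
python3 st.py; python3 - <<'E'
from h import *
S=np.mean([r.capture("side").astype(float) for _ in range(4)],0).astype(np.uint8)
p=r.get_state()["tcp_pos"]
c=cv2.convertScaleAbs(cv2.resize(S[110:210,280:400],(720,600),interpolation=cv2.INTER_CUBIC),alpha=1.3)
for q,col in(((p[0],p[1],p[2]-.007),(0,0,255)),((p[0],p[1],p[2]+.021),(0,255,0)),((.5835,.0086,.154),(0,255,255))):
    u,v=proj("side",q); cv2.circle(c,(int((u-280)*6),int((v-110)*6)),3,col,-1);print(u,v)
cv2.imwrite("pics/g.png",c);cv2.imwrite("pics/gs.png",S)
E
```

```text
13.25 [0.5826 0.006  0.1967] [0.0001 0.0001 0.0002] w 0.053 F [-0.1  -0.13 -0.22] M [-0.074 -0.144 -0.009] J6 165.9 yaw 95.7
341.473731823064 165.9555022346931
341.56210241798357 158.18187996543773
341.3270998714971 175.20813592380242
```

View pics/g.png

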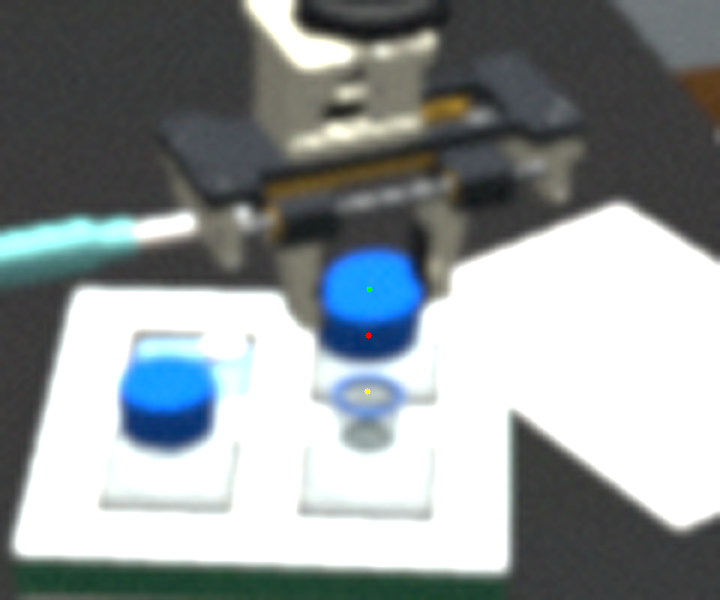

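The held cap's top is at (372,285) in this crop, level and just above the ring at (368,396). I'll measure the offset numerically.

```bash
python3 - <<'E'
from h import *
K=6
S=cv2.imread("pics/gs.png")
def fit(x0,y0,x1,y1,lo,hi):
    c=cv2.resize(S[y0:y1,x0:x1],None,fx=K,fy=K,interpolation=cv2.INTER_CUBIC)
    m=cv2.inRange(cv2.cvtColor(c,cv2.COLOR_BGR2HSV),lo,hi)
    cs,_=cv2.findContours(m,cv2.RETR_EXTERNAL,cv2.CHAIN_APPROX_NONE); h=cv2.convexHull(max(cs,key=cv2.contourArea))
    e=cv2.fitEllipse(h);b=cv2.boundingRect(h)
    f=lambda a,b_:np.array([(a+.5)/K-.5+x0,(b_+.5)/K-.5+y0])
    return f(*e[0]).round(2),np.round(np.array(e[1])/K,2),f(b[0]+b[2]/2,b[1]+b[3]/2).round(2),e[2]
rg=fit(333,171,350,182,(100,60,40),(128,255,255)); print("ring",rg,plane("side",*rg[2],.1545),plane("side",*rg[0],.1545))
for v in(130,150,170):
    t=fit(328,148,354,172,(100,120,v),(128,255,255)); print("top",v,t,plane("side",*t[0],.2177),plane("side",*t[2],.2177))
a=fit(328,148,354,172,(100,110,30),(128,255,255)); print("all",a,plane("side",*a[2],.2037))
c1=fit(298,167,320,188,(100,120,150),(128,255,255)); print("c2",c1,plane("side",*c1[0],.1595),"top says .4838 .0421")
E
```

```text
ring (array([340.8 , 175.43]), array([ 8.42, 12.29]), array([340.92, 175.58]), 91.5022964477539) [0.58150657 0.00627288 0.1545    ] [0.581377   0.00716439 0.1545    ]
top 130 (array([341.55, 157.58]), array([12.92, 17.51]), array([341.67, 157.5 ]), 85.56698608398438) [0.58394145 0.00983554 0.2177    ] [0.58441766 0.01017388 0.2177    ]
top 150 (array([341.59, 157.52]), array([12.27, 17.  ]), array([341.67, 157.42]), 85.69921875) [0.58415299 0.0101302  0.2177    ] [0.58454459 0.01061064 0.2177    ]
top 170 (array([341.56, 157.51]), array([11.7 , 16.27]), array([341.75, 157.42]), 86.0184326171875) [0.58408149 0.01020933 0.2177    ] [0.58477761 0.01054514 0.2177    ]
all (array([341.3 , 159.71]), array([18.27, 20.35]), array([341.75, 159.83]), 37.56822204589844) [0.58727639 0.01864301 0.2037    ]
c2 (array([307.48, 173.27]), array([10.21, 17.11]), array([307.75, 173.33]), 89.27420806884766) [0.48275474 0.03938575 0.1595    ] top says .4838 .0421
```

```bash
python3 - <<'E'
from h import *
T=r.capture("top")
print([ (b[0],b[1][:4]) for b in blobs(T,amin=8)])
print(proj("top",(.5826,.006,.2177)))
cv2.imwrite("pics/h.png",cv2.resize(T[110:250,240:380],(560,560),interpolation=cv2.INTER_CUBIC))
E
```

```text
[(array([618.76, 189.03]), array([592, 169,  48,  41], dtype=int32)), (array([395.98, 176.78]), array([389, 170,  15,  15], dtype=int32)), (array([294.87, 211.27]), array([286, 201,  19,  20], dtype=int32)), (array([  7.96, 343.66]), array([  0, 310,  26,  71], dtype=int32)), (array([ 18.14, 322.07]), array([ 16, 319,   6,   6], dtype=int32))]
(np.float64(308.4404407608905), np.float64(170.69187753159633))
```

View pics/h.png

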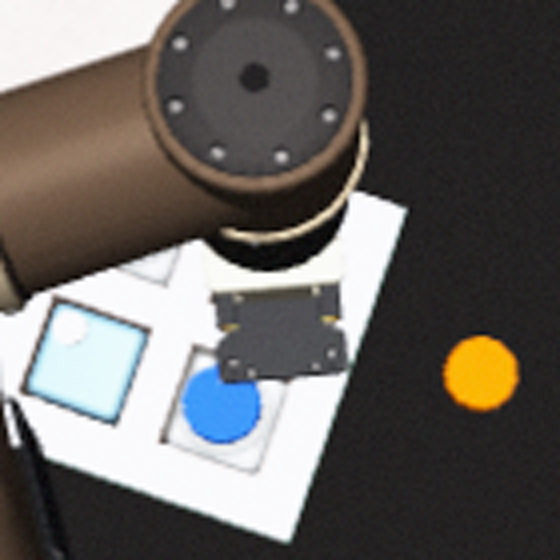

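The top view is occluded: the gripper hides the cap, and the neighbouring cap is at (220,405) in the crop. Vision leaves about 3 mm of doubt in y, so I'll lower the cap over the ring (±3.7 mm play) and centre it by touch.

Emit:
jog_arm:
  deltas:
    - [[-1, 0, 0.15, -1.2, 0], [-1, 0, 0, -1.2, 0], [-1, 0, 0, -0.5, 0], [-1, 0, 0, -0.3, 0], [-1, 0, 0, -0.2, 0], [-1, 0, 0, 0, 0]]

```text
time_s: 14.25
tcp_pos: [0.5829, 0.0075, 0.1631]
eef_rot: [180.0, -0.0, 95.8]
contact_force: [-0.2, -0.4, -0.8]
gripper_width: 0.0529
gripper_force: 20.0
```

Emit:
jog_arm:
  deltas:
    - [[-1, 0, 0, -0.1, 0], [-1, 0, 0, -0.1, 0], [-1, 0, 0, 0, 0]]

```text
time_s: 14.62
tcp_pos: [0.5828, 0.0075, 0.161]
eef_rot: [-180.0, 0.0, 95.8]
contact_force: [-0.7, 1.4, -0.6]
gripper_width: 0.0529
gripper_force: 20.0
```

Emit:
jog_arm:
  deltas:
    - [[-1, 0, 0, -0.1, 0], [-1, 0, 0, -0.1, 0], [-1, 0, 0, 0, 0]]

```text
time_s: 15.0
tcp_pos: [0.5828, 0.0075, 0.1589]
eef_rot: [-180.0, 0.0, 95.8]
contact_force: [0.2, -0.1, -0.5]
gripper_width: 0.0529
gripper_force: 20.0
```

Emit:
jog_arm:
  deltas:
    - [[-1, 0, 0, -0.1, 0], [-1, 0, 0, -0.1, 0], [-1, 0, 0, 0, 0]]

```text
time_s: 15.38
tcp_pos: [0.5828, 0.0075, 0.157]
eef_rot: [-180.0, 0.0, 95.8]
contact_force: [0.1, -0.4, -0.2]
gripper_width: 0.0527
gripper_force: 20.0
```

Emit:
jog_arm:
  deltas:
    - [[-1, 0, 0, -0.1, 0], [-1, 0, 0, -0.1, 0], [-1, 0, 0, 0, 0]]

```text
time_s: 15.75
tcp_pos: [0.5829, 0.0075, 0.155]
eef_rot: [180.0, 0.0, 95.8]
contact_force: [0.4, 0.5, -0.1]
gripper_width: 0.0527
gripper_force: 20.0
```

```bash
python3 st.py
```

```text
16.05 [0.5829 0.0075 0.1551] [0. 0. 0.] w 0.053 F [ 0.67 -0.58 -0.5 ] M [-0.261 -0.409  0.014] J6 165.9 yaw 95.8
```

Emit:
jog_arm:
  deltas:
    - [[-1, 0, 0, -0.1, 0], [-1, 0, 0, -0.1, 0], [-1, 0, 0, 0, 0]]

```text
time_s: 16.42
tcp_pos: [0.5829, 0.0075, 0.153]
eef_rot: [-180.0, 0.0, 95.8]
contact_force: [0.8, -0.1, -0.4]
gripper_width: 0.0532
gripper_force: 20.0
```

```bash
python3 st.py
```

```text
16.725 [0.5829 0.0075 0.153 ] [0. 0. 0.] w 0.0529 F [ 0.6  -0.94 -0.73] M [-0.338 -0.493 -0.005] J6 165.9 yaw 95.8
```

Emit:
jog_arm:
  deltas:
    - [[-1, 0, 0.1, 0, 0], [-1, 0, 0.1, 0, 0], [-1, 0, 0, 0, 0]]

```text
time_s: 17.1
tcp_pos: [0.5831, 0.009, 0.1532]
eef_rot: [180.0, 0.0, 95.8]
contact_force: [3.2, -4.9, -1.1]
gripper_width: 0.0527
gripper_force: 20.0
```

```bash
python3 st.py
```

```text
17.4 [0.5831 0.0091 0.1532] [0. 0. 0.] w 0.0529 F [ 2.41 -5.08 -1.22] M [-1.76  -1.212  0.004] J6 165.7 yaw 95.8
```

Emit:
jog_arm:
  deltas:
    - [[-1, 0, -0.1, 0, 0], [-1, 0, -0.1, 0, 0], [-1, 0.05, -0.1, 0, 0], [-1, 0.05, -0.1, 0, 0], [-1, 0, 0, 0, 0]]

```text
time_s: 18.02
tcp_pos: [0.5837, 0.0058, 0.1529]
eef_rot: [-180.0, -0.0, 95.8]
contact_force: [-0.6, 0.9, -0.2]
gripper_width: 0.0532
gripper_force: 20.0
```

```bash
python3 st.py
```

```text
18.325 [0.5838 0.0057 0.153 ] [0. 0. 0.] w 0.053 F [-0.22  1.96 -0.58] M [ 0.736 -0.081  0.001] J6 166.1 yaw 95.8
```

Play found: y is centred near 0.0066 and x near 0.5834, so the cap is already around the neck. I'll centre it and lower to the thread.

Emit:
jog_arm:
  deltas:
    - [[-1, -0.03, 0.1, 0, 0], [-1, 0, 0, -0.1, 0], [-1, 0, 0, -0.1, 0], [-1, 0, 0, 0, 0]]

```text
time_s: 18.82
tcp_pos: [0.5834, 0.0063, 0.1509]
eef_rot: [-180.0, 0.0, 95.8]
contact_force: [-0.5, 0.4, -1.0]
gripper_width: 0.0524
gripper_force: 20.0
```

```bash
python3 st.py
```

```text
19.125 [0.5836 0.0064 0.1511] [0. 0. 0.] w 0.053 F [ 0.19  0.05 -0.54] M [-0.075 -0.135 -0.014] J6 166.0 yaw 95.8
```

Emit:
jog_arm:
  deltas:
    - [[-1, 0, 0, -0.1, 0], [-1, 0, 0, -0.1, 0], [-1, 0, 0, 0, 0]]

```text
time_s: 19.5
tcp_pos: [0.5835, 0.0065, 0.1489]
eef_rot: [-180.0, 0.0, 95.8]
contact_force: [0.2, -1.0, -1.1]
gripper_width: 0.0528
gripper_force: 20.0
```

```bash
python3 st.py
```

```text
19.8 [0.5836 0.0065 0.1491] [0. 0. 0.] w 0.0528 F [-0.17 -0.12 -0.6 ] M [-0.047 -0.124 -0.008] J6 166.0 yaw 95.8
```

Forces are zero, so the fit is centred. Continuing down.

Emit:
jog_arm:
  deltas:
    - [[-1, 0, 0, -0.1, 0], [-1, 0, 0, -0.1, 0], [-1, 0, 0, 0, 0]]

```text
time_s: 20.18
tcp_pos: [0.5836, 0.0065, 0.1471]
eef_rot: [180.0, -0.0, 95.8]
contact_force: [-0.9, 0.3, 1.2]
gripper_width: 0.0527
gripper_force: 20.0
```

Emit:
jog_arm:
  deltas:
    - [[-1, 0, 0, -0.1, 0], [-1, 0, 0, -0.1, 0], [-1, 0, 0, 0, 0]]

```text
time_s: 20.55
tcp_pos: [0.584, 0.0064, 0.1465]
eef_rot: [179.9, 0.0, 95.8]
contact_force: [-3.4, 0.9, 9.6]
gripper_width: 0.0526
gripper_force: 20.0
```

```bash
python3 st.py
```

```text
20.85 [0.584  0.0064 0.1465] [0. 0. 0.] w 0.053 F [-2.91  0.32  9.03] M [ 0.127  1.062 -0.024] J6 166.0 yaw 95.8
```

The cap is resting on the thread, about 8 mm above home. Screwing clockwise now, following the lead.

Emit:
jog_arm:
  deltas:
    - [[-1, 0, 0, 0, -0.16], [-1, 0, 0, -0.02, -0.16], [-1, 0, 0, -0.02, -0.16], [-1, 0, 0, -0.03, -0.16], [-1, 0, 0, -0.02, -0.16], [-1, 0, 0, -0.03, -0.16], [-1, 0, 0, -0.02, -0.16], [-1, 0, 0, -0.03, -0.16]]

```text
time_s: 21.85
tcp_pos: [0.5844, 0.0067, 0.1446]
eef_rot: [180.0, -0.1, 22.2]
contact_force: [-1.9, 1.1, 7.3]
gripper_width: 0.0531
gripper_force: 20.0
```

```bash
python3 -c "
from h import *
s=r.get_state();print(s['moment'],s['contact_force'],s['joints'][5])"
```

```text
[0.42998297 0.32925751 0.03176637] [-1.89174372  1.09036809  7.2660254 ] 92.34375112068798
```

Emit:
jog_arm:
  deltas:
    - [[-1, 0, 0, -0.03, -0.16], [-1, 0, 0, -0.02, -0.16], [-1, 0, 0, -0.03, -0.16], [-1, 0, 0, -0.02, -0.16], [-1, 0, 0, -0.03, -0.16], [-1, 0, 0, -0.02, -0.16], [-1, 0, 0, -0.03, -0.16], [-1, 0, 0, -0.02, -0.16]]

```text
time_s: 22.85
tcp_pos: [0.5844, 0.0063, 0.1425]
eef_rot: [-179.9, -0.1, -51.1]
contact_force: [-0.6, -1.1, 6.3]
gripper_width: 0.0528
gripper_force: 20.0
```

Emit:
jog_arm:
  deltas:
    - [[-1, 0, 0, -0.03, -0.16], [-1, 0, 0, -0.02, -0.16], [-1, 0, 0, -0.03, -0.16], [-1, 0, 0, -0.02, -0.16], [-1, 0, 0, -0.03, -0.16], [-1, 0, 0, -0.02, -0.16], [-1, 0, 0, -0.03, -0.16], [-1, 0, 0, -0.02, -0.16]]

```text
time_s: 23.85
tcp_pos: [0.5837, 0.0062, 0.1404]
eef_rot: [-180.0, 0.0, -124.5]
contact_force: [-3.1, 0.0, 8.4]
gripper_width: 0.0528
gripper_force: 20.0
```

```bash
python3 -c "
from h import *
s=r.get_state();print(s['moment'],s['contact_force'],s['joints'][5])"
```

```text
[0.21888932 1.19018937 0.02734719] [-3.08846067  0.02896246  8.37752639] -54.33177458230039
```

Emit:
jog_arm:
  deltas:
    - [[-1, 0, 0, -0.03, -0.16], [-1, 0, 0, -0.02, -0.16], [-1, 0, 0, -0.03, -0.16], [-1, 0, 0, -0.02, -0.16], [-1, 0, 0, -0.03, -0.16], [-1, 0, 0, -0.02, -0.16]]

```text
time_s: 24.6
tcp_pos: [0.5843, 0.0066, 0.139]
eef_rot: [180.0, 0.1, -179.5]
contact_force: [-1.9, 0.2, 6.3]
gripper_width: 0.0529
gripper_force: 20.0
```

```bash
python3 st.py
```

```text
24.9 [0.5845 0.0067 0.139 ] [0.0001 0.     0.    ] w 0.0529 F [-1.2   0.75  5.99] M [ 0.442  0.067 -0.036] J6 -109.2 yaw -179.2
```

Emit:
jog_arm:
  deltas:
    - [[0.5, 0, 0, 0, 0], [0.5, 0, 0, 0, 0], [0.5, 0, 0, 0, 0], [0.5, 0, 0, 0, 0.178], [0.5, 0, 0, 0, 0.178], [0.5, 0, 0, 0, 0.178], [0.5, 0, 0, 0, 0.178], [0.5, 0, 0, 0, 0.178]]

```text
time_s: 25.9
tcp_pos: [0.5834, 0.0065, 0.1376]
eef_rot: [180.0, -0.0, -127.9]
contact_force: [0.7, 0.1, -0.3]
gripper_width: 0.0655
gripper_force: 0.0
```

Emit:
jog_arm:
  deltas:
    - [[0.5, 0, 0, 0, 0.178], [0.5, 0, 0, 0, 0.178], [0.5, 0, 0, 0, 0.178], [0.5, 0, 0, 0, 0.178], [0.5, 0, 0, 0, 0.178], [0.5, 0, 0, 0, 0.178], [0.5, 0, 0, 0, 0.178], [0.5, 0, 0, 0, 0.178]]

```text
time_s: 26.9
tcp_pos: [0.5834, 0.0065, 0.1376]
eef_rot: [180.0, 0.0, -46.3]
contact_force: [-0.0, 0.4, 0.1]
gripper_width: 0.0654
gripper_force: 0.0
```

Emit:
jog_arm:
  deltas:
    - [[0.5, 0, 0, 0, 0.178], [0.5, 0, 0, 0, 0.178], [0.5, 0, 0, 0, 0.178], [0.5, 0, 0, 0, 0]]

```text
time_s: 27.4
tcp_pos: [0.5834, 0.0065, 0.1377]
eef_rot: [180.0, 0.0, -16.1]
contact_force: [-0.8, -1.1, 0.2]
gripper_width: 0.0659
gripper_force: 0.0
```

```bash
python3 st.py
```

```text
27.7 [0.5835 0.0065 0.1378] [0.     0.     0.0001] w 0.0657 F [0.15 0.1  0.  ] M [-0.022 -0.008 -0.006] J6 54.0 yaw -16.1
```

Emit:
jog_arm:
  deltas:
    - [[-1, 0, 0, 0, 0], [-1, 0, 0, 0, 0], [-1, 0, 0, 0, 0], [-1, 0, 0, -0.05, 0], [-1, 0, 0, -0.05, -0.1], [-1, 0, 0, -0.02, -0.15], [-1, 0, 0, -0.02, -0.15], [-1, 0, 0, 0, 0]]
  force: 20

```text
time_s: 28.7
tcp_pos: [0.5839, 0.0066, 0.1373]
eef_rot: [-180.0, -0.0, -39.1]
contact_force: [-0.7, 0.5, 4.9]
gripper_width: 0.0531
gripper_force: 20.0
```

```bash
python3 st.py
```

```text
29.0 [0.5839 0.0066 0.1373] [0. 0. 0.] w 0.0531 F [-1.35  0.69  5.5 ] M [ 0.255  0.584 -0.011] J6 31.2 yaw -38.9
```

Emit:
jog_arm:
  deltas:
    - [[-1, 0, 0, -0.02, -0.12], [-1, 0, 0, -0.02, -0.12], [-1, 0, 0, -0.02, -0.12]]

```text
time_s: 29.38
tcp_pos: [0.5842, 0.0068, 0.1372]
eef_rot: [-179.9, -0.0, -59.8]
contact_force: [-2.9, 1.6, 9.3]
gripper_width: 0.0528
gripper_force: 20.0
```

```bash
cat > m.py <<'E'
from h import *
s=r.get_state();print(s['moment'].round(3),s['contact_force'].round(1),s['joints'][5].round(1),s['tcp_pos'].round(4))
E
python3 m.py
```

```text
[0.65  0.97  0.061] [-2.9  1.6  9.3] 10.4 [0.5842 0.0068 0.1372]
```

Emit:
jog_arm:
  deltas:
    - [[-1, 0, 0, -0.02, -0.12], [-1, 0, 0, -0.02, -0.12], [-1, 0, 0, -0.02, -0.12]]

```text
time_s: 29.75
tcp_pos: [0.5841, 0.0067, 0.137]
eef_rot: [-179.9, -0.0, -80.4]
contact_force: [-4.8, 2.1, 12.6]
gripper_width: 0.0527
gripper_force: 20.0
```

```bash
python3 m.py
```

```text
[0.791 1.886 0.199] [-4.8  2.1 12.6] -10.2 [0.5841 0.0067 0.137 ]
```

```bash
python3 st.py
```

```text
30.05 [0.5843 0.0068 0.137 ] [0.0001 0.     0.    ] w 0.0528 F [-3.26  1.9  11.12] M [ 0.852  1.309 -0.086] J6 -10.2 yaw -80.2
```

Emit:
jog_arm:
  deltas:
    - [[-1, 0, 0, 0, -0.06], [-1, 0, 0, 0, -0.06]]

```text
time_s: 30.3
tcp_pos: [0.584, 0.0068, 0.1369]
eef_rot: [-179.9, 0.0, -87.1]
contact_force: [-3.6, 2.2, 11.9]
gripper_width: 0.0528
gripper_force: 20.0
```

```bash
python3 m.py
```

```text
[0.792 1.718 0.321] [-3.6  2.2 11.9] -17.0 [0.584  0.0068 0.1369]
```

Emit:
jog_arm:
  deltas:
    - [[-1, 0, 0, 0, -0.06], [-1, 0, 0, 0, -0.06]]

```text
time_s: 30.55
tcp_pos: [0.5838, 0.0067, 0.1368]
eef_rot: [-179.9, 0.0, -94.0]
contact_force: [-4.0, 1.6, 10.6]
gripper_width: 0.0531
gripper_force: 20.0
```

```bash
python3 m.py
```

```text
[0.796 1.613 0.408] [-4.   1.6 10.6] -23.9 [0.5838 0.0067 0.1368]
```

```bash
python3 st.py; python3 m.py
```

```text
30.85 [0.5839 0.0068 0.1368] [0. 0. 0.] w 0.053 F [-4.3   2.08 11.02] M [ 0.81   1.551 -0.215] J6 -23.9 yaw -93.9
[ 0.811  1.535 -0.208] [-5.1  2.6 10.8] -23.8 [0.5839 0.0068 0.1368]
```

```bash
python3 - <<'E'
from plant import r
s=r.get_state(); print(s["joint_torque"],s["qd"],s["eef_rot"],s["moment"])
E
```

```text
[ -1.06952939 -42.66863108  23.91077757   5.9800382    1.25715975
   0.19721978] [ 0.01183476  0.08792427  0.0956708   0.02533009 -0.1388637   0.02885525] [-1.79913978e+02  2.77736597e-02 -9.39479721e+01] [ 0.81124195  1.53460173 -0.20823294]
```

The moving torque reads high (0.41 N m), over hand-tight. I'll back off a quarter radian or so and nip it up again in finer steps with a lighter grip.

Emit:
jog_arm:
  deltas:
    - [[-1, 0, 0, 0, 0.1], [-1, 0, 0, 0, 0.1], [-1, 0, 0, 0.03, 0.1], [-1, 0, 0, 0.02, 0.05]]

```text
time_s: 31.35
tcp_pos: [0.5847, 0.0074, 0.137]
eef_rot: [-179.8, 0.0, -73.7]
contact_force: [-0.4, 2.5, 6.0]
gripper_width: 0.0528
gripper_force: 20.0
```

```bash
python3 m.py; python3 st.py
```

```text
[ 1.133  0.201 -0.03 ] [-0.4  2.5  6. ] -3.6 [0.5847 0.0074 0.137 ]
31.65 [0.5846 0.0073 0.137 ] [0. 0. 0.] w 0.0529 F [-0.77  3.18  6.11] M [1.196 0.349 0.009] J6 -3.7 yaw -73.9
```

Emit:
jog_arm:
  deltas:
    - [[0.5, 0, 0, 0, 0], [0.5, 0, 0, 0, 0], [-1, 0, 0, 0, 0], [-1, 0, 0, 0, 0], [-1, 0, 0, 0, 0], [-1, 0, 0, -0.03, -0.05], [-1, 0, 0, -0.03, -0.05]]
  force: 10

```text
time_s: 32.52
tcp_pos: [0.5839, 0.0067, 0.1355]
eef_rot: [-180.0, 0.0, -79.7]
contact_force: [-0.1, 0.6, 2.3]
gripper_width: 0.0533
gripper_force: 10.0
```

```bash
python3 m.py; python3 st.py
```

```text
[0.422 0.138 0.114] [-0.1  0.6  2.3] -9.5 [0.5839 0.0067 0.1355]
32.825 [0.5839 0.0067 0.1355] [0. 0. 0.] w 0.0533 F [0.26 1.81 2.61] M [ 0.523 -0.127 -0.072] J6 -9.5 yaw -79.6
```

Emit:
jog_arm:
  deltas:
    - [[-1, 0, 0, 0, -0.05], [-1, 0, 0, 0, -0.05]]

```text
time_s: 33.08
tcp_pos: [0.5838, 0.0067, 0.1355]
eef_rot: [-180.0, 0.0, -85.4]
contact_force: [0.2, 0.9, 2.8]
gripper_width: 0.0532
gripper_force: 10.0
```

```bash
python3 m.py
```

```text
[ 0.716 -0.035  0.27 ] [0.2 0.9 2.8] -15.2 [0.5838 0.0067 0.1355]
```

Torque is 0.27 N m and rising steeply, so it is hand-tight. Letting go and retreating straight up.

Emit:
jog_arm:
  deltas:
    - [[0.6, 0, 0, 0, 0], [0.6, 0, 0, 0, 0], [0.6, 0, 0, 0, 0], [0.6, 0, 0, 1, 0], [0.6, 0, 0, 3, 0], [0.6, 0, 0, 5, 0], [0.6, 0, 0, 4, 0], [0.6, 0, 0, 0, 0]]

```text
time_s: 34.08
tcp_pos: [0.5854, 0.0067, 0.2699]
eef_rot: [-179.6, 0.0, -85.3]
contact_force: [-1.0, 0.3, -0.4]
gripper_width: 0.0702
gripper_force: 0.0
```

```bash
python3 st.py; python3 - <<'E'
from h import *
S=np.mean([r.capture("side").astype(float) for _ in range(4)],0).astype(np.uint8); cv2.imwrite("pics/end.png",S)
for x0,y0,x1,y1 in((328,160,354,192),(298,163,320,190),(330,146,354,170)):
    m=cv2.inRange(cv2.cvtColor(S[y0:y1,x0:x1],cv2.COLOR_BGR2HSV),(100,120,130),(128,255,255))
    ys,xs=np.nonzero(m);print(len(xs),xs.mean()+x0,ys.mean()+y0,ys.min()+y0,ys.max()+y0)
for p in((.5835,.0075,.1595),(.4838,.0421,.1595)): print(proj("side",p))
print([b[0] for b in blobs(S) if b[0][1]>200 and b[0][0]>250])
E
```

```text
34.375 [0.5833 0.0065 0.2652] [0.0005 0.0001 0.0012] w 0.0702 F [-0.33  0.29 -0.67] M [ 0.104 -0.031 -0.005] J6 -15.2 yaw -85.4
151 340.97350993377484 173.19205298013244 160 179
137 307.5839416058394 173.43065693430657 169 178
131 342.0610687022901 156.29770992366412 152 161
(np.float64(341.44262148369666), np.float64(173.9349830996376))
(np.float64(307.6154276854785), np.float64(172.74934442040308))
[array([372.02, 264.97])]
```

```bash
python3 -c "
from plant import r
print(r.close_job())"
```

```text
the job is handed in; nothing more can be done
None
```

I screwed the larger blue cap down onto the pouring ring, let go and handed the job in at about 35 s, but on the first nip-up the torque reached about 0.41 N m, over the 0.35 N m "forced" limit; I backed it off and re-tightened to about 0.27 N m, slightly above the 0.15–0.25 hand-tight range, and the hand-in returned no verdict.

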